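Mount the bench magnifier on its raised stand and lock it with its pin

TASK

Lift the magnifier by its handle and set it down gently on its stand over the circuit board: the handle's holed end down between the cheeks of the saddle with the holes in line, the far rim of the lens on the narrow ledge, lying level, and let go. Then take the lock pin with the fat black knob out of the wooden tool block and push it fully home, from above, through the holes of the handle and the saddle. Leave the other things on the bench, and the two small drivers in the block, where they are.

Things in the scene. Friction and masses are not known exactly. Their poses are not given: they have to be found in the camera images.
- stand: Magnifier stand, fixed. Origin: underside of its base, below the saddle hole; x points from the saddle to the ledge. Grey base plate, x -38 to 212, 90 wide, 8 thick, with a circuit board on it (up to 22 high). Over x = 0 a steel saddle between two uprights; at x = 192 a round post, 14 diameter, with a narrow ledge on top.
- saddle (a point): Centre of the saddle hole at the top face of the saddle floor, 95 above the bench; axes as the stand's. Floor plate 40 (x) x 35 (y) x 8 thick with a vertical through hole of 13.5 diameter, free below; either side a cheek 40 long, 8 thick, rising 10 above the floor, inner faces 35 apart in y.
- rest (a point): Centre of the top face of the narrow steel ledge, 14 (x) x 60 (y), also 95 above the bench; 192 along the stand's x from the saddle hole.
- magnifier: Loose, lying flat, 217 long, all 16 thick, 0.25 kg. Origin: underside, on the axis of the 13 diameter vertical hole in its handle; x points to the lens. Handle 30 wide, x -20 to 97, its holed end (to x = 20) bare aluminium, the rest black. Black lens ring, 104 outer diameter, rim 10 wide, centre x = 145. Mounted, its hole is over the saddle hole and its far rim (x 187 to 197) on the ledge.
- grip (a point): Good place to grip the magnifier: middle of the black handle (x = 62, at half thickness, 30 wide); between the saddle and the lens once mounted.
- lens (a point): Centre of the lens ring, on its underside (145 along the magnifier's x).
- block: Wooden tool block, fixed, 160 (x) x 50 (y) x 45 high, origin at the centre of its underside. Three vertical through holes of 12.5 diameter at x = -50, 0, 50; the lock pin and two small drivers stand in them, in any order.
- pin: Loose lock pin, upright, 70 long, 0.06 kg. Origin: its foot; z up the pin. Steel shank 9 diameter, 40 long, lowest 6 tapered; steel flange 20 diameter x 3; plain black knob 18 diameter x 27. Starts in a hole of the block, flange on the block's top, foot 5 above the bench. Home: flange on the handle's top, foot 24 below the top of the saddle floor.
- knob (a point): On the pin's axis, 60 above its foot (20 above the underside of the flange), inside the knob.
- driver_thin: Loose bystander: small driver standing in the block, black handle 8 diameter, total height 88. Origin at its foot.
- driver_thick: Loose bystander: small driver standing in the block, black handle 13 diameter, total height 93. Origin at its foot.
- reel: Loose bystander: reel of solder standing on its flange, 58 diameter x 45 high. Origin under its centre.
- tin: Loose bystander: round tin, 90 diameter x 60 high. Origin under its centre.
- screwdriver: Loose bystander: screwdriver lying on the bench. Origin under its middle.
- meter: Loose bystander: hand-held meter lying flat, 150 x 80 x 35. Origin under its centre.
- tray: Fixed open black parts tray, 100 (x) x 110 (y) x 30 high. Origin under its centre.
Mind the look-alikes: they are no part of the job. What is shaped like the pin but green is not meant. What is shaped like the magnifier but blue is not meant.

How it is judged:
On the way, in this order (a step that is already met when the one before it is completed fails the run):
1. the magnifier lies level on the saddle and the ledge, holes in line, and is released (z of magnifier in the frame of saddle between -0.003 and 0.003 m and z of lens in the frame of saddle between -0.004 and 0.004 m and horizontal distance between magnifier and saddle below 0.005 m and y of lens in the frame of saddle between -0.02 and 0.02 m and x of lens in the frame of saddle above 0.13 m and angle between magnifier's own z axis and vertical below 0.04 rad and contact force between the fingers and magnifier below 0.2 N and linear speed of magnifier below 0.02 m/s), for 0.3 s.
2. the lock pin is fully home through the handle and the saddle (z of magnifier in the frame of saddle between -0.003 and 0.003 m and z of lens in the frame of saddle between -0.004 and 0.004 m and horizontal distance between each of magnifier, pin and saddle below 0.005 m and y of lens in the frame of saddle between -0.02 and 0.02 m and x of lens in the frame of saddle above 0.13 m and angle between magnifier's own z axis and vertical below 0.04 rad and z of pin in the frame of saddle between -0.028 and -0.021 m and horizontal distance between pin and magnifier below 0.005 m and angle between pin's own z axis and vertical below 0.12 rad), for 0.2 s.
At the end, for the whole second after the job is handed in: Magnifier level (0.04 rad) on saddle floor and ledge (3 to 4 mm), its hole within 5 mm of the saddle hole, lens within 20 mm of the stand's centre line; pin upright (0.12 rad) through both holes, within 5 mm of their axes, flange within 3 mm of the handle; both at rest (all of step 2 and linear speed of each of magnifier, pin below 0.02 m/s); the robot touches nothing.
It fails at once if the magnifier is dropped (falls freely by more than about 13 mm) (linear speed of magnifier above 0.5 m/s and contact force between the fingers and magnifier below 0.1 N).
It fails at once if a bystander is moved by more than 30 mm (distance of any of reel, tin, screwdriver, meter, driver_thin, driver_thick from where it was at the start of the episode above 0.03 m).
It also fails if it takes over 50 s, if anything falls off the work surface, if the arm or the gripper's body presses on something with over 40 N, if the wrist force passes 120 N, or if a joint passes its speed limit or range.

ROBOT

A 6-joint arm with a two-finger parallel gripper is mounted at the origin on the work surface. World frame = base frame: x ahead of the robot, y to its left, z up, the work surface at z = 0. Lengths are in m, angles in rad, forces in N, time in s.
With the tool pointing down it reaches from about 0.275 to 0.825 m from the base axis. Payload 4.9 kg.
Tool frame: the origin (TCP) lies midway between the tips of the shut fingers; the grasp point (between the pads) lies 19 mm behind it (grip_point_offset is the distance from the TCP to the grasp point, in m); z points along the fingers, x is the direction in which the jaws open and shut, and the axes are right-handed (so a half turn about z gives the same grasp; the last joint's range is limited). The gripper opens to 85 mm and grips with 20 to 120 N. Pads are 22 mm wide; open, the fingers measure 114 mm over their backs; the gripper's body (76 mm by 85 mm) begins 54 mm behind the grasp point. The pads swing forward as they close: fully open they stand 13 mm farther back than shut.
Start: joints at [-1.356, 0.326, -0.193, 1.052, 0, 1.437], TCP at [0.188, -0.517, 0.231] pointing down, gripper open.
Joint ranges: [-2.65, 2.65], [-0.97, 1.79], [-1.3, 1.35], [-1.93, 2.1], [-1.47, 1.37], [-3.14, 3.14]. Speed limits (rad/s): [2.57, 2.57, 3.14, 3.14, 3.14, 3.14].

INTERFACE

Orientations are given as a rotation vector (axis times angle).
In Python, from cell import * gives the robot as it stands. Calls block until the motion is done:
- movep(position, orientation): joint-space move of the TCP to a pose.
- move_l(position, velocity=0.15, rot=None, until_force=None): straight line of the TCP; rot=None keeps the orientation; velocity is the mean speed in m/s. With until_force (N) it stops when the force on the tool has changed by that much, and returns True; else False.
- set_joints(angles): joint-space move.
- let_go() and grab(newtons=None): open the fingers fully, or close them until they stop; newtons is the grip in N (None keeps the last).
- sleep(seconds).
- ik(position, orientation): joint angles nearest the present ones, or None.
- get_state(): the state.
- grab_frame(name): name is "side" or "top"; returns a dict with "img" (480x640x3 uint8, red, green, blue), "fx", "fy", "cx", "cy" (pixels), "cam_to_world" (4x4, takes a point from camera to world coordinates). Camera axes: x right, y down, z forward; pixel columns grow to the right and rows downward; lengths in m; the calibration is good to about 2 mm. A picture is of the moment at which its call begins. There is no depth.
A pose or a line that the arm cannot do raises MotionError and nothing moves.
- sign_off(): hands the job in, once; it reports no verdict.
Trained networks look in the newest picture that a camera, given by its name, has taken for a name from the list of things; names that differ only in an ending like _2 or _b are one class to them, and where a whole thing is asked for, a point or a joint stands for the part that bears it (a point fixed in the world has none). Each returns a list of dicts, best first, with "score" (0 to 1); they miss things now and then, are a little off and sometimes report something else, mostly with a low value. They report only what shows in the picture. A call takes as long as a camera call. They do not tell look-alikes from the thing itself.
- spot_in(camera, name): "centre" ([column, row] in pixels, amid what is visible of it).
- silhouettes(camera, name): "mask" (480x640 bool, what is visible of it) and "centre" ([column, row] in pixels, amid what is visible of it).
- tip_of(camera, name): "centre" ([column, row] in pixels: a listed point, or the origin of a listed thing).
The state is a dict: "clock": time; "q": joint angles; "joint_velocities": joint speeds; "tau": joint torques, N m; "position": TCP position; "eef_rot": TCP orientation; "contact_force": force on the tool from outside, world axes, zero at the start; "wrist_torque": the same for the moment, N m; "finger_gap": opening from 0.0 (shut) to 1.0 (fully open).
Only numpy, scipy, OpenCV 4.12 (cv2) and the standard library are available. Lean on these libraries where they do the work, as an engineer would, in place of code of your own. Each camera call takes 0.05 s, during which the arm holds its last target.

## Working session

There is one attempt and no reset: what is moved stays moved. The work goes in short steps, each a Python script; the robot and the scene stay as the last script left them, time stands still between calls to the robot, and variables do not carry over. Pictures are saved under pics/ and viewed, and the job is handed in when it is done.

```bash
ls; mkdir -p pics
python3 - <<'E'
from cell import *
import cv2
for n in ("side","top"):
    f=grab_frame(n); cv2.imwrite(f"pics/{n}0.png",f["img"][:,:,::-1])
    print(n,f["fx"],f["fy"],f["cx"],f["cy"]); print(f["cam_to_world"])
s=get_state(); print(s)
E
```

```text
pics
side 498.0445101424037 498.0445101424037 319.20050672197056 234.89418919969896
[[ 0.90099447 -0.30794705  0.30557744  0.28683643]
 [-0.43382688 -0.64245387  0.63170188 -0.58743773]
 [ 0.00178868 -0.70172761 -0.71244309  0.75484816]
 [ 0.          0.          0.          1.        ]]
top 611.574323572641 611.574323572641 310.2460422083728 242.37146567725
[[-1.06242471e-03 -9.75201288e-01  2.21317238e-01  2.49566391e-01]
 [-9.99984387e-01  2.25023157e-03  5.11492286e-03 -8.96742212e-03]
 [-5.48609440e-03 -2.21308349e-01 -9.75188452e-01  1.53928312e+00]
 [ 0.00000000e+00  0.00000000e+00  0.00000000e+00  1.00000000e+00]]
{'clock': 0.1, 'q': array([-1.35617930e+00,  3.26868146e-01, -1.93443172e-01,  1.05198087e+00,
        7.36856545e-06,  1.43660700e+00]), 'joint_velocities': array([ 0.00019888, -0.00127447,  0.00087584,  0.00154967, -0.00042774,
       -0.00040822]), 'tau': array([ 1.67704355e-03, -4.44238758e+01,  2.63037640e+01,  7.86612625e-03,
       -1.27322760e-04, -3.97456319e-06]), 'position': array([ 0.18789009, -0.51639009,  0.23059646]), 'eef_rot': array([-2.57237257e+00,  1.80169211e+00,  1.71852736e-03]), 'contact_force': array([ 0.03818202, -0.97680784, -0.58275707]), 'wrist_torque': array([ 0.00676252,  0.02308854, -0.013601  ]), 'finger_gap': 0.9935665485492294}
```

View pics/side0.png

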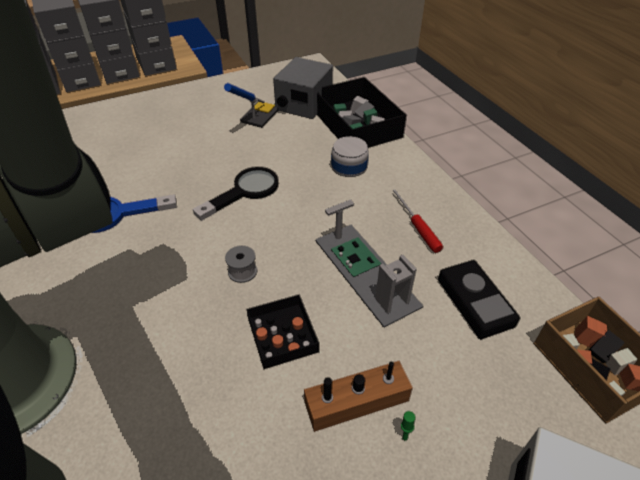

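View pics/top0.png

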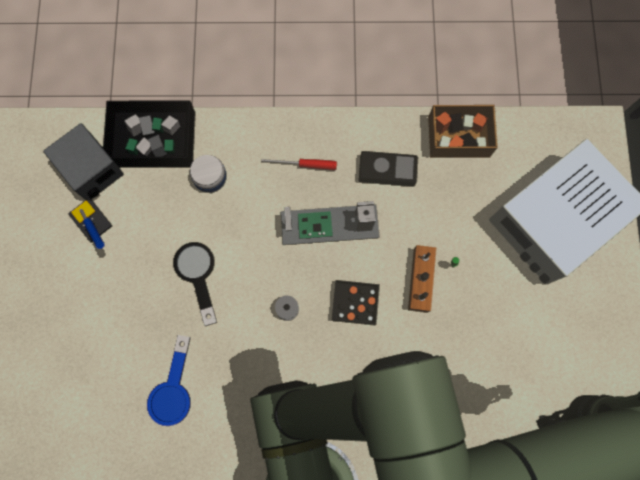

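The side view shows the black magnifier (lens 257,182; holed end 205,210), the stand (saddle 397,268; ledge 341,208) and the block with its middle item, short and fat, at (359,383), probably the pin. The look-alikes are blue (130,210) and green (408,422). In the top view the magnifier lens is at (193,262), the saddle at (365,212), the ledge at (287,220) and the block at (423,278).

```bash
cat > h.py <<'E'
from cell import *
import numpy as np, cv2
from scipy.spatial.transform import Rotation as R
def ray(f,px):
    M=f["cam_to_world"]; d=np.array([(px[0]-f["cx"])/f["fx"],(px[1]-f["cy"])/f["fy"],1.])
    return M[:3,3],M[:3,:3]@d
def onz(f,px,z):
    o,d=ray(f,px); return o+d*(z-o[2])/d[2]
def tri(f1,p1,f2,p2):
    A=np.zeros((3,3));b=np.zeros(3)
    L=[]
    for f,p in((f1,p1),(f2,p2)):
        o,d=ray(f,p);d=d/np.linalg.norm(d);P=np.eye(3)-np.outer(d,d);A+=P;b+=P@o;L.append((P,o))
    x=np.linalg.solve(A,b); return x,[round(float(np.linalg.norm(P@(x-o))),4) for P,o in L]
def proj(f,X):
    M=f["cam_to_world"]; c=M[:3,:3].T@(np.asarray(X)-M[:3,3]); return np.array([f["fx"]*c[0]/c[2]+f["cx"],f["fy"]*c[1]/c[2]+f["cy"]])
def down(yaw):  # tool z down, tool x (jaw) along yaw
    c,s=np.cos(yaw),np.sin(yaw)
    return R.from_matrix(np.array([[c,s,0],[s,-c,0],[0,0,-1]])).as_rotvec()
E
python3 - <<'E'
from h import *
np.set_printoptions(precision=4,suppress=True)
F={n:grab_frame(n) for n in("side","top")}
for n in ("magnifier","lens","grip","saddle","rest","stand","pin","knob","block","driver_thin","driver_thick"):
    r={}
    for c in F:
        r[c]=tip_of(c,n)
        print(n,c,[(np.round(d["centre"],1).tolist(),round(d["score"],2)) for d in r[c][:4]])
    if r["side"] and r["top"]: print("   ",*tri(F["side"],r["side"][0]["centre"],F["top"],r["top"][0]["centre"]))
print(get_state()["clock"])
E
```

```text
magnifier side [([168.9, 206.7], 0.92), ([206.2, 214.6], 0.57)]
magnifier top [([206.3, 316.7], 0.95), ([422.4, 275.2], 0.72), ([182.3, 343.6], 0.65), ([299.7, 164.7], 0.54)]
    [0.3712 0.2499 0.0533] [0.0311, 0.0311]
lens side [([101.0, 216.6], 0.9), ([255.5, 186.3], 0.56)]
lens top [([195.2, 262.4], 0.97), ([170.8, 403.8], 0.85)]
    [0.3615 0.2093 0.178 ] [0.1546, 0.1546]
grip side [([136.6, 206.3], 0.8), ([224.5, 195.3], 0.58)]
grip top [([176.9, 368.4], 0.91), ([198.4, 293.9], 0.72)]
    [0.2797 0.3259 0.0124] [0.0007, 0.0007]
saddle side [([398.1, 270.1], 0.98)]
saddle top [([363.1, 210.1], 0.74), ([202.1, 294.2], 0.74), ([419.7, 277.2], 0.32)]
    [ 0.6616 -0.132   0.0847] [0.0005, 0.0005]
rest side [([338.9, 205.6], 0.71), ([327.1, 410.1], 0.24)]
rest top [([284.3, 216.0], 0.92), ([199.8, 296.4], 0.56)]
    [0.6455 0.0626 0.0861] [0.0006, 0.0006]
stand side [([390.8, 306.8], 0.7), ([243.8, 274.0], 0.48)]
stand top [([366.5, 223.4], 0.59)]
    [ 0.6482 -0.1468  0.0026] [0.0002, 0.0002]
pin side [([354.0, 398.7], 0.78), ([405.3, 442.7], 0.71)]
pin top [([419.5, 277.6], 0.59), ([453.9, 263.8], 0.46), ([414.1, 278.7], 0.18)]
    [ 0.5026 -0.2774  0.0045] [0.003, 0.003]
knob side [([409.5, 414.6], 0.76), ([357.2, 382.7], 0.56)]
knob top [([444.1, 260.6], 0.54), ([421.4, 277.0], 0.52), ([357.4, 305.8], 0.37)]
    [ 0.5527 -0.3415  0.0199] [0.0065, 0.0065]
block side [([353.9, 400.2], 0.97)]
block top [([417.6, 279.2], 0.66)]
    [ 0.5023 -0.2748 -0.0066] [0.001, 0.001]
driver_thin side [([206.9, 215.8], 0.73), ([388.2, 394.6], 0.72)]
driver_thin top [([424.2, 259.3], 0.42)]
    [ 0.4051 -0.2132  0.4278] [0.0629, 0.0629]
driver_thick side [([325.1, 413.7], 0.56)]
driver_thick top [([416.2, 296.8], 0.42), ([365.9, 222.6], 0.31), ([356.6, 302.3], 0.28)]
    [ 0.4555 -0.2708 -0.0171] [0.004, 0.004]
1.3
```

Run:
```python
import cv2
a=cv2.imread("pics/side0.png"); b=cv2.imread("pics/top0.png")
cv2.imwrite("pics/z1.png",cv2.resize(a[340:440,290:430],None,fx=5,fy=5,interpolation=cv2.INTER_CUBIC))
cv2.imwrite("pics/z2.png",cv2.resize(b[190:330,270:440],None,fx=4,fy=4,interpolation=cv2.INTER_CUBIC))
```

```text
(no output)
```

View pics/z1.png

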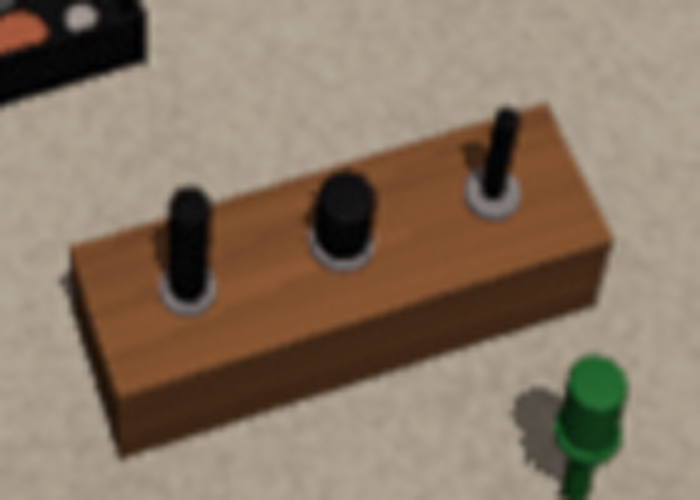

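View pics/z2.png

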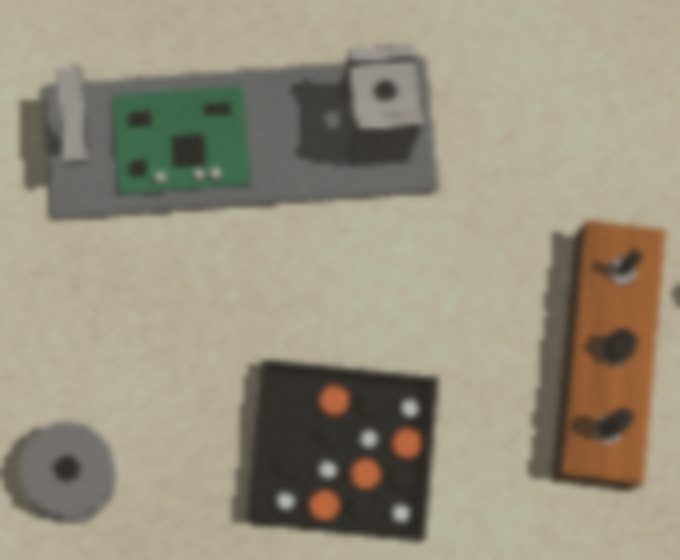

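The zooms show the pin is the short fat knob in the block's middle hole, with the thin and thick drivers on either side. The saddle hole sits near (366,212) in the top view. The network's points are a few px off, so I'll refine with image features.

Run:
```python
import cv2,numpy as np
a=cv2.imread("pics/side0.png"); b=cv2.imread("pics/top0.png")
def crop(im,x,y,w,h,k): return cv2.resize(im[y:y+h,x:x+w],None,fx=k,fy=k,interpolation=cv2.INTER_NEAREST)
A=crop(b,170,235,55,95,6);B=crop(a,190,160,95,60,6)
cv2.imwrite("pics/m_top.png",A);cv2.imwrite("pics/m_side.png",B)
C=crop(b,350,195,35,45,10);D=crop(a,370,250,55,45,10)
c=np.zeros((450,900+20,3),np.uint8)[:, :800+0]
cv2.imwrite("pics/s_top.png",C);cv2.imwrite("pics/s_side.png",D)
```

```text
(no output)
```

View pics/m_top.png

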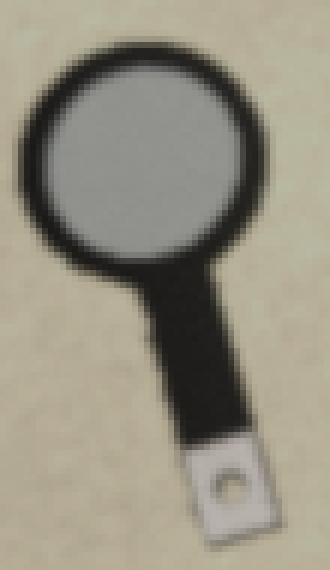

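View pics/m_side.png

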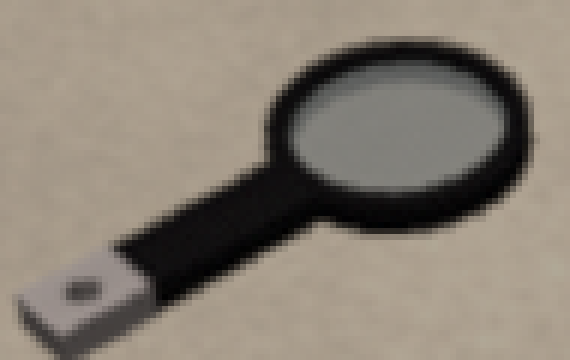

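View pics/s_top.png

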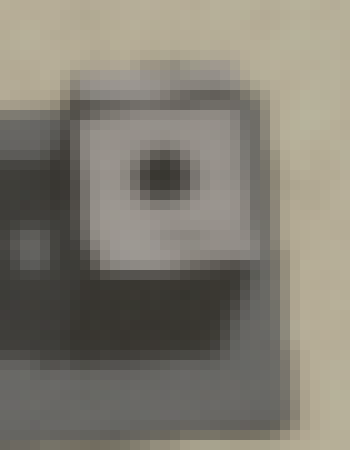

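View pics/s_side.png

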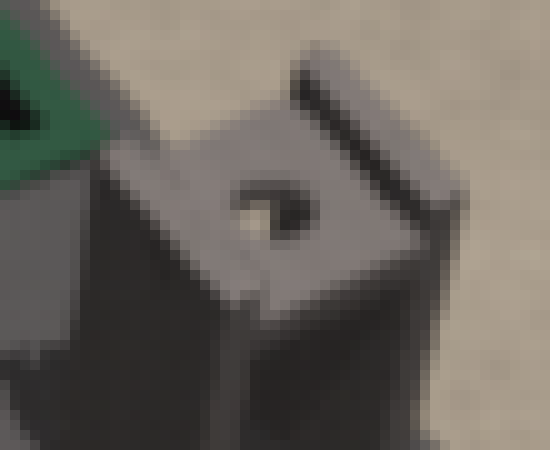

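Run:
```python
from h import *
np.set_printoptions(precision=4,suppress=True)
F={n:grab_frame(n) for n in("side","top")}
f,t=F["side"],F["top"]
print("saddle top@.095",onz(t,(365.8,211.8),.095),"side",onz(f,(397.0,270.3),.095),tri(f,(397.0,270.3),t,(365.8,211.8)))
print("mag hole top@.016",onz(t,(208.2,315.5),.016),"side",onz(f,(203.2,207.8),.016),tri(f,(203.2,207.8),t,(208.2,315.5)))
print("ring top",onz(t,(193.3,261.3),.016))
# ledge crops & block crops
def crop(im,x,y,w,h,k): return cv2.resize(im[y:y+h,x:x+w,::-1],None,fx=k,fy=k,interpolation=cv2.INTER_NEAREST)
cv2.imwrite("pics/l_top.png",crop(t["img"],270,195,40,55,10))
cv2.imwrite("pics/l_side.png",crop(f["img"],315,190,50,45,10))
cv2.imwrite("pics/b_top.png",crop(t["img"],405,240,60,75,7))
```

```text
saddle top@.095 [ 0.6538 -0.1375  0.095 ] side [ 0.6543 -0.1387  0.095 ] (array([ 0.6546, -0.1378,  0.0937]), [0.0005, 0.0005])
mag hole top@.016 [0.4092 0.2532 0.016 ] side [0.41   0.2533 0.016 ] (array([0.4096, 0.2532, 0.0161]), [0.0004, 0.0004])
ring top [0.5467 0.296  0.016 ]
```

View pics/l_top.png

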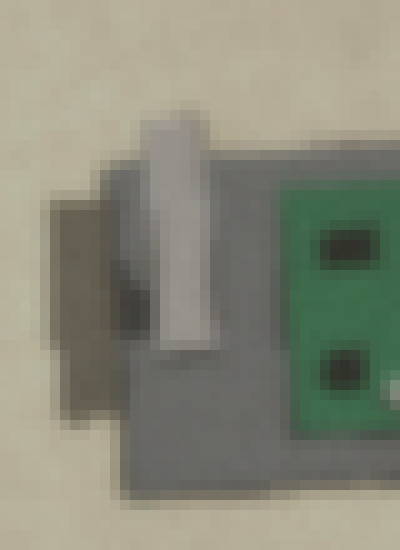

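View pics/l_side.png

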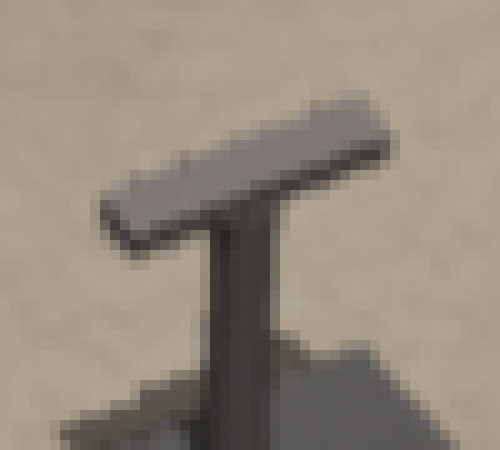

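View pics/b_top.png

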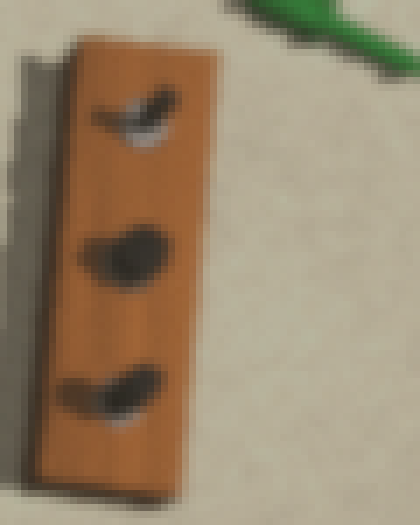

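Run:
```python
from h import *
for n in("side","top"):
    f=grab_frame(n); cv2.imwrite(f"pics/{n}1.png",f["img"][:,:,::-1])
print(get_state()["clock"])
```

```text
1.5
```

View pics/top1.png

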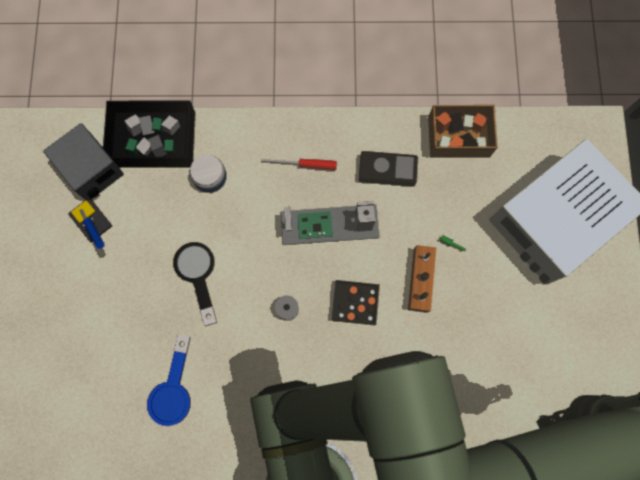

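View pics/side1.png

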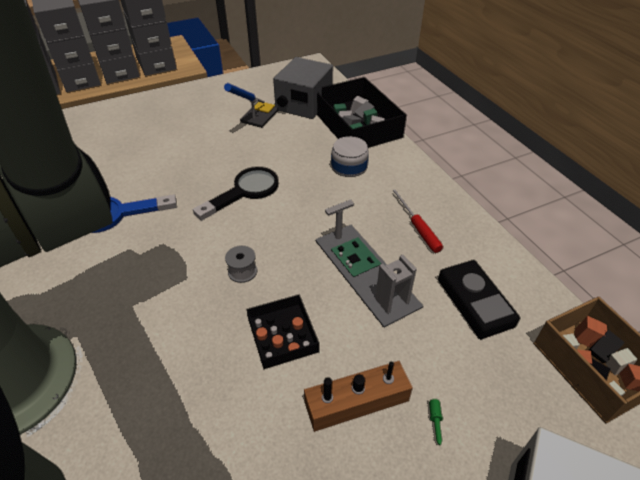

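The green look-alike has toppled on its own, now at (452,243) in the top view; everything else is unchanged. Next are the stand yaw, the magnifier yaw and the block.

Run:
```python
from h import *
np.set_printoptions(precision=4,suppress=True)
F={n:grab_frame(n) for n in("side","top")}
f,t=F["side"],F["top"]
S=(onz(t,(365.8,211.8),.095)+onz(f,(397.0,270.3),.095))/2
rt,rs=onz(t,(287.5,217.7),.095),onz(f,(339,206.5),.095)
print("rest",rt,rs,tri(f,(339,206.5),t,(287.5,217.7)))
for r in(rt,rs,(rt+rs)/2):
    d=r-S; print("len",np.linalg.norm(d),"yaw",np.arctan2(d[1],d[0]))
# base plate mask corners by color top
def rect(cam,name,z):
    m=silhouettes(cam,name)[0]; k=m["mask"].astype(np.uint8)
    return k,m["score"]
for nm in("stand","magnifier","block"):
  for c in F:
    L=silhouettes(c,nm)
    for m in L[:2]:
        k=m["mask"]; print(nm,c,m["centre"],k.sum(),round(m["score"],2))
# magnifier: fit top
H=(onz(t,(208.2,315.5),.016)+onz(f,(203.2,207.8),.016))/2
L=onz(t,(193.3,261.3),.016); d=L-H; print("mag",H,np.linalg.norm(d),np.arctan2(d[1],d[0]))
# base edges in top: top edge long line, at z=.008
for p in[(283,245.5),(379,238.5),(280,211.0),(377,203)]:print(onz(t,p,.008))
# block top z=.045 corners from crop 7x (405,240)
P=[onz(t,(405+x/7-.5,240+y/7-.5),.045) for x,y in((79,40),(217,52),(180,493),(40,480))]
print(np.array(P),np.mean(P,0)); print([np.linalg.norm(P[i]-P[i-1]) for i in range(4)])
d=(P[0]+P[1]-P[2]-P[3]);print("block yaw",np.arctan2(d[1],d[0]))
# knob centre z .065 .. top z .075
cv2.imwrite("pics/k_side.png",cv2.resize(f["img"][365:405,340:380,::-1],None,fx=12,fy=12,interpolation=cv2.INTER_NEAREST))
```

```text
rest [0.6393 0.0541 0.095 ] [0.6391 0.0515 0.095 ] (array([0.6403, 0.0542, 0.0922]), [0.0003, 0.0003])
len 0.1927934914873723 yaw 1.6473501964780557
len 0.19019429201704052 yaw 1.6495068602443745
len 0.1914937804228299 yaw 1.6484212101101732
stand side [371.2, 274.6] 5539 0.78
stand top [333.7, 227.5] 3434 0.84
magnifier side [135.5, 204.5] 1087 0.82
magnifier side [244.6, 189.3] 1873 0.59
magnifier top [197.9, 271.0] 1856 0.96
magnifier top [173.6, 395.9] 2143 0.65
block side [354.3, 398.0] 4174 0.81
block side [426.6, 231.1] 502 0.35
block top [420.7, 281.1] 1403 0.69
mag [0.4096 0.2532 0.016 ] 0.14357889202395918 0.30247596423940126
[0.589 0.069 0.008]
[ 0.6069 -0.1776  0.008 ]
[0.6809 0.0776 0.008 ]
[ 0.7018 -0.1749  0.008 ]
[[ 0.5808 -0.265   0.045 ]
 [ 0.5763 -0.3141  0.045 ]
 [ 0.4189 -0.2939  0.045 ]
 [ 0.4235 -0.2452  0.045 ]] [ 0.4999 -0.2795  0.045 ]
[np.float64(0.15853557717080483), np.float64(0.049241021114988334), np.float64(0.15870960760915281), np.float64(0.04883921486022202)]
block yaw -0.12629443235657914
```

View pics/k_side.png

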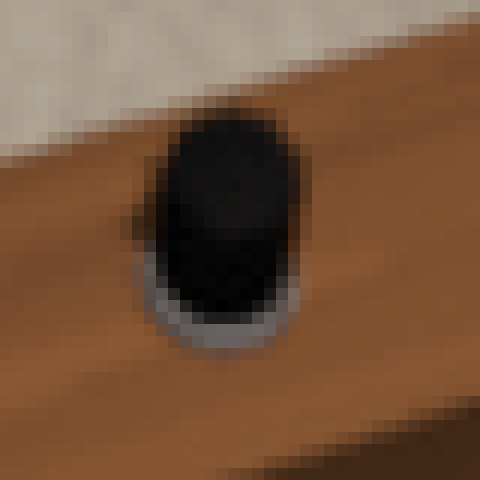

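The numbers agree: saddle to rest measures 191.5 mm (should be 192), hole to lens 143.6 mm (145), block 158×49 mm (160×50). The saddle is at about (0.654,-0.138) with yaw 1.648, and the magnifier hole at (0.4096,0.2532) with yaw 0.302. Next I check IK for both grasp options.

```bash
cat >> h.py <<'E'
S=np.array([0.6541,-0.1381]); SY=1.648
Hm=np.array([0.4096,0.2532]); MY=0.3025
u=lambda a:np.array([np.cos(a),np.sin(a)])
GX=0.072
E
python3 - <<'E'
from h import *
np.set_printoptions(precision=3,suppress=True)
g=Hm+GX*u(MY); p=S+GX*u(SY); print(g,p,np.linalg.norm(p))
for s in(1,-1):
    for a,(xy,y) in {"pick":(g,MY),"place":(p,SY)}.items():
        for z in(.002,.1,.25): print(s,a,z,ik([*xy,z],down(y+s*np.pi/2)))
for y in (-0.126,-0.126+np.pi/2,-0.126-np.pi/2): print(ik([.5,-.2795,.06],down(y)))
for y in np.arange(-3,3.2,.5): print(y,ik([*S,.16],down(y)))
E
```

```text
[0.478 0.275] [ 0.649 -0.066] 0.651928395558296
1 pick 0.002 [ 0.387  0.586 -0.452  0.533  0.     0.085]
1 pick 0.1 [ 0.387  0.451 -0.369  0.75   0.     0.085]
1 pick 0.25 [ 0.387  0.318 -0.156  1.097  0.     0.085]
1 place 0.002 [-0.215  0.726 -0.158  0.687 -0.    -1.863]
1 place 0.1 [-0.215  0.616 -0.077  0.878 -0.    -1.863]
1 place 0.25 [-0.215  0.511  0.14   1.199 -0.    -1.863]
-1 pick 0.002 [ 0.387  0.586 -0.452  0.533  0.    -3.057]
-1 pick 0.1 [ 0.387  0.451 -0.369  0.75   0.    -3.057]
-1 pick 0.25 [ 0.387  0.318 -0.156  1.097  0.    -3.057]
-1 place 0.002 [-0.215  0.726 -0.158  0.687 -0.     1.279]
-1 place 0.1 [-0.215  0.616 -0.077  0.878 -0.     1.279]
-1 place 0.25 [-0.215  0.511  0.14   1.199 -0.     1.279]
[-0.639  0.534 -0.35   0.687  0.     1.058]
[-0.639  0.534 -0.35   0.687  0.    -0.513]
[-0.639  0.534 -0.35   0.687  0.     2.629]
-3.0 [-0.318  0.595  0.049  1.025  0.    -2.031]
-2.5 [-0.318  0.595  0.049  1.025  0.    -2.531]
-2.0 [-0.318  0.595  0.049  1.025  0.    -3.031]
-1.5 [-0.318  0.595  0.049  1.025 -0.     2.752]
-1.0 [-0.318  0.595  0.049  1.025 -0.     2.252]
-0.5 [-0.318  0.595  0.049  1.025 -0.     1.752]
0.0 [-0.318  0.595  0.049  1.025  0.     1.252]
0.5 [-0.318  0.595  0.049  1.025 -0.     0.752]
1.0 [-0.318  0.595  0.049  1.025 -0.     0.252]
1.5 [-0.318  0.595  0.049  1.025 -0.    -0.248]
2.0 [-0.318  0.595  0.049  1.025  0.    -0.748]
2.5 [-0.318  0.595  0.049  1.025  0.    -1.248]
3.0 [-0.318  0.595  0.049  1.025  0.    -1.748]
```

Run:
```python
from h import *
np.set_printoptions(precision=4,suppress=True)
g=Hm+GX*u(MY); r=down(MY+np.pi/2)
movep([*g,0.20],r); print(get_state()["clock"])
move_l([*g,0.06],velocity=.2)
for n in("side","top"):
    f=grab_frame(n); cv2.imwrite(f"pics/{n}2.png",f["img"][:,:,::-1])
s=get_state();print(s["clock"],s["position"],s["contact_force"])
```

```text
4.8583
5.8083 [0.4796 0.2751 0.0614] [-0.8514  0.0815  0.4218]
```

View pics/side2.png

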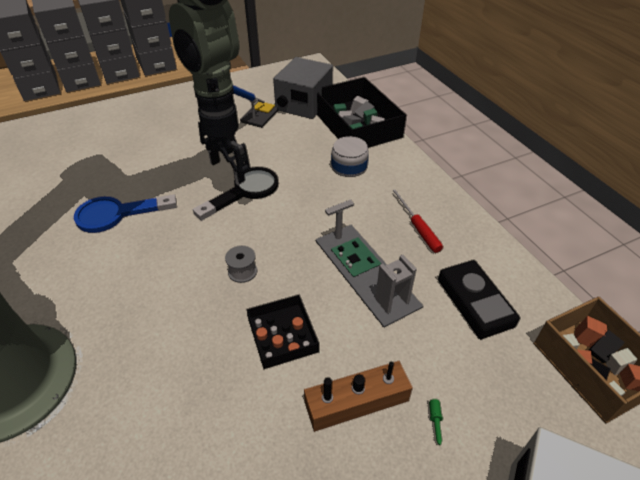

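The open gripper (225,165) straddles the handle. I'll lower, grip and lift.

```bash
python3 - <<'E'
from h import *
np.set_printoptions(precision=4,suppress=True)
g=Hm+GX*u(MY)
print(move_l([*g,0.003],velocity=.06,until_force=8))
s=get_state();print(s["clock"],s["position"],s["contact_force"])
grab(70)
s=get_state();print(s["clock"],s["position"],s["contact_force"],s["finger_gap"])
move_l([*g,0.06],velocity=.1)
sleep(.2)
s=get_state();print(s["clock"],s["position"],s["contact_force"],s["finger_gap"])
for n in("side","top"):
    f=grab_frame(n); cv2.imwrite(f"pics/{n}3.png",f["img"][:,:,::-1])
E
python3 - <<'E'
import cv2
a=cv2.imread("pics/side3.png");cv2.imwrite("pics/side3z.png",cv2.resize(a[90:240,150:320],None,fx=4,fy=4,interpolation=cv2.INTER_CUBIC))
E
```

```text
False
6.9083 [0.4787 0.2748 0.0033] [-0.1286 -0.4284  0.9299]
7.4667 [0.4786 0.2746 0.0035] [-1.3658 -0.3705  5.5954] 0.32859875167064345
8.3833 [0.4777 0.2744 0.0592] [ 0.0183 -0.5146 -2.5021] 0.32923922141103396
```

View pics/side3z.png

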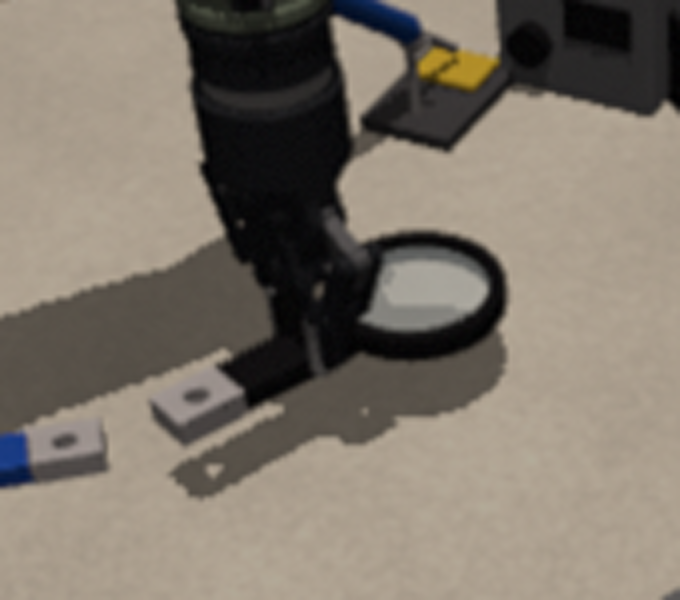

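The magnifier is held and clear of the bench, with its hole at about (199,189) in the side view. I'll check for tilt, carry it to above the stand and look.

Run:
```python
from h import *
np.set_printoptions(precision=4,suppress=True)
f=grab_frame("side")
print("expected hole px",proj(f,[*(Hm+[-.001,-.0004]),.016+.0557]))
g=Hm+GX*u(MY); p=S+GX*u(SY); r=down(SY+np.pi/2)
move_l([*g,0.22],velocity=.2)
movep([*p,0.20],r)
move_l([*p,0.095+0.0035+0.025],velocity=.12)
sleep(.3)
s=get_state();print(s["clock"],p,s["position"],s["contact_force"],s["finger_gap"],R.from_rotvec(s["eef_rot"]).as_matrix())
for n in("side","top"):
    f=grab_frame(n); cv2.imwrite(f"pics/{n}4.png",f["img"][:,:,::-1])
    x,y=[int(v)-40 for v in proj(f,[.65,-.1,.1])]
    print(n,x,y); cv2.imwrite(f"pics/{n}4z.png",cv2.resize(f["img"][y-20:y+100,x-20:x+100,::-1],None,fx=5,fy=5,interpolation=cv2.INTER_CUBIC))
    print("exp hole",proj(f,[*S,.095+.016+.025]),"exp ring",proj(f,[*(S+.145*u(SY)),.136]))
```

```text
expected hole px [198.2979 188.6514]
12.275 [ 0.6485 -0.0663] [ 0.649  -0.0664  0.1242] [-0.1004 -0.7017 -1.8231] 0.3313200815112858 [[-0.997  -0.0772  0.0012]
 [-0.0772  0.997  -0.0003]
 [-0.0012 -0.0004 -1.    ]]
side 343 214
exp hole [399.4504 254.2254] exp ring [352.6235 204.2277]
top 310 172
exp hole [367.4864 207.0225] exp ring [306.8199 211.6992]
```

View pics/side4z.png

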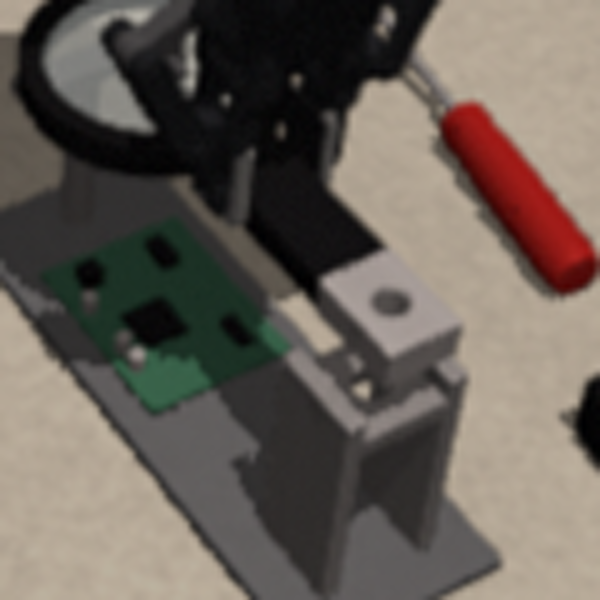

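View pics/top4z.png

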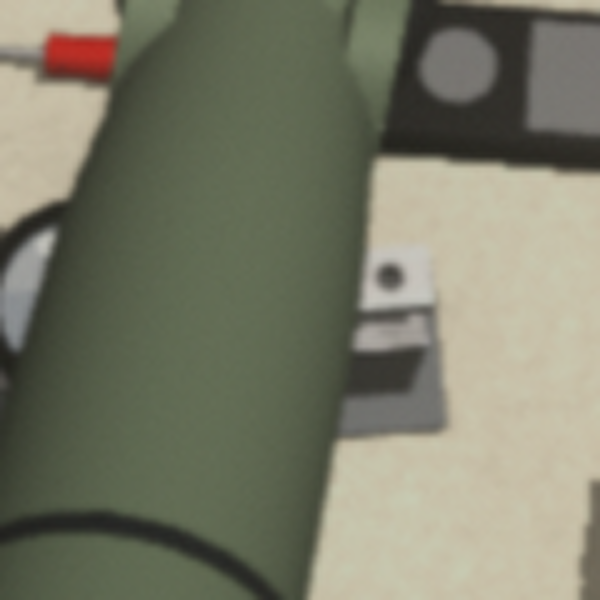

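In both views the handle hovers in line over the saddle. The hole is at about (400.8,254.0) in the side view and (367.6,207.0) in the top view. I'll triangulate.

Run:
```python
from h import *
np.set_printoptions(precision=4,suppress=True)
F={n:grab_frame(n) for n in("side","top")}
f,t=F["side"],F["top"]
# refine hole centroids: dark blob in the bright patch
for n,c,g in(("side",(400.8,254),f),("top",(367.6,207),t)):
    im=cv2.cvtColor(g["img"],cv2.COLOR_RGB2GRAY).astype(float)
    x0,y0=int(c[0])-4,int(c[1])-3
    w=im[y0:y0+8,x0:x0+9]; print(w.astype(int))
print(tri(f,(400.8,254),t,(367.6,207)),onz(f,(400.8,254),.1365),onz(t,(367.6,207),.1365))
```

```text
[[156 154 148 138 137 141 142 151 158]
 [153 141 118  97  99 102 101 123 148]
 [144 114  87  74  79  74  70  88 121]
 [140  99  77  77  78  74  66  65  94]
 [146 109  82  79  76  72  63  58  89]
 [155 139 113  91  79  74  68  79 115]
 [160 156 146 132 119 116 120 132 147]
 [160 160 159 155 149 149 151 156 157]]
[[151 184 184 172 162 163 172 185 193]
 [157 177 160 126 104 108 127 162 187]
 [158 169 136  94  76  74  91 138 180]
 [164 166 127  92  81  77  84 126 174]
 [174 173 139 103  90  90  99 136 177]
 [180 184 165 132 114 116 134 164 187]
 [182 192 184 171 160 161 172 187 194]
 [184 194 193 191 188 189 190 193 194]]
(array([ 0.6551, -0.1387,  0.1363]), [0.0011, 0.0011]) [ 0.6561 -0.139   0.1365] [ 0.654  -0.1383  0.1365]
```

Run:
```python
from h import *
np.set_printoptions(precision=4,suppress=True)
p=S+GX*u(SY)+[-.0006,0]
move_l([*p,0.112],velocity=.04)
s=get_state();print(s["clock"],p,s["position"],s["contact_force"])
print(move_l([*p,0.0965],velocity=.015,until_force=3.5))
s=get_state();print(s["clock"],s["position"],s["contact_force"],s["wrist_torque"])
for n in("side","top"):
    f=grab_frame(n)
    x,y=[int(v)-60 for v in proj(f,[.65,-.1,.1])]
    print(x,y);cv2.imwrite(f"pics/{n}5z.png",cv2.resize(f["img"][y:y+120,x:x+120,::-1],None,fx=5,fy=5,interpolation=cv2.INTER_CUBIC))
    print("exp hole",proj(f,[*S,.111]))
```

```text
12.9167 [ 0.6479 -0.0663] [ 0.6476 -0.0662  0.1114] [ 0.3811 -1.425  -3.0219]
True
13.75 [ 0.6478 -0.0663  0.0985] [-0.937   0.1586  6.3275] [ 0.0222 -0.0684 -0.0274]
323 194
exp hole [397.7521 264.0443]
290 152
exp hole [366.6011 209.8877]
```

View pics/side5z.png

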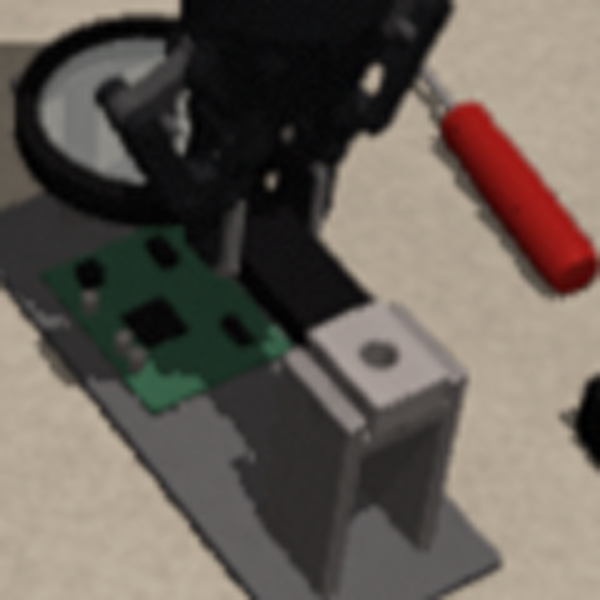

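View pics/top5z.png

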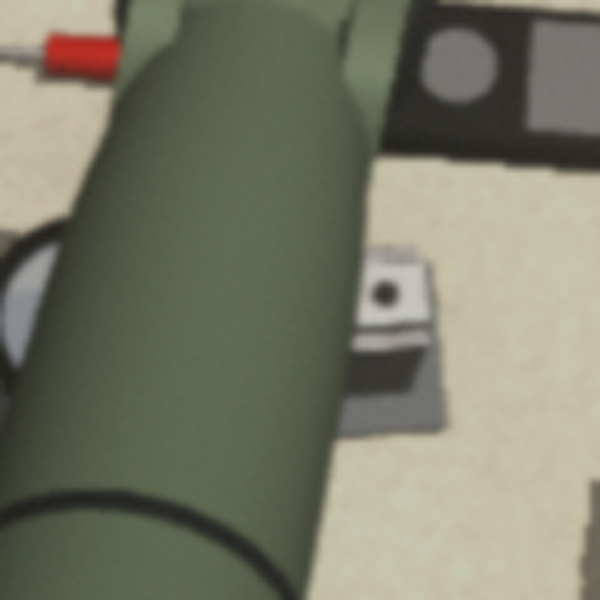

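The magnifier is seated: contact came at TCP z 0.0985, which is the floor plus the grasp offset, and the hole matches the saddle hole to about 0.5 px in both views. I'll release it, retract and look.

Run:
```python
from h import *
np.set_printoptions(precision=4,suppress=True)
let_go()
s=get_state();print(s["clock"],s["position"],s["contact_force"],s["finger_gap"])
p=s["position"]
move_l([p[0],p[1],.22],velocity=.2)
movep([.5,-.2795,.2],down(-0.126))
s=get_state();print(s["clock"],s["position"])
for n in("side","top"):
    f=grab_frame(n);cv2.imwrite(f"pics/{n}6.png",f["img"][:,:,::-1])
    x,y=[int(v)-60 for v in proj(f,[.65,-.06,.1])]
    print(x,y);cv2.imwrite(f"pics/{n}6z.png",cv2.resize(f["img"][y:y+120,x:x+120,::-1],None,fx=5,fy=5,interpolation=cv2.INTER_CUBIC))
    print("exp hole",proj(f,[*S,.111]),"ring",proj(f,[*(S+.145*u(SY)),.111]))
```

```text
14.4417 [ 0.6464 -0.0661  0.0968] [-0.8129 -0.0683  1.0853] 0.9974515501156593
17.6833 [ 0.5001 -0.2793  0.1999]
312 179
exp hole [397.7521 264.0443] ring [351.9684 214.0756]
274 152
exp hole [366.6011 209.8877] ring [306.933  214.4908]
```

View pics/side6z.png

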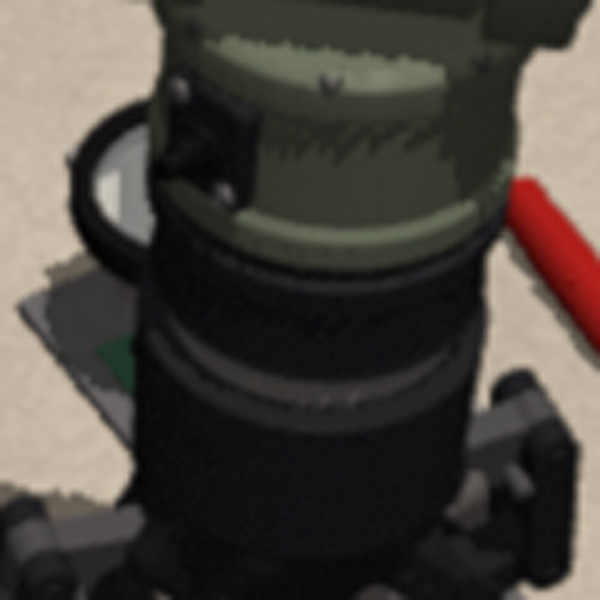

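View pics/top6z.png

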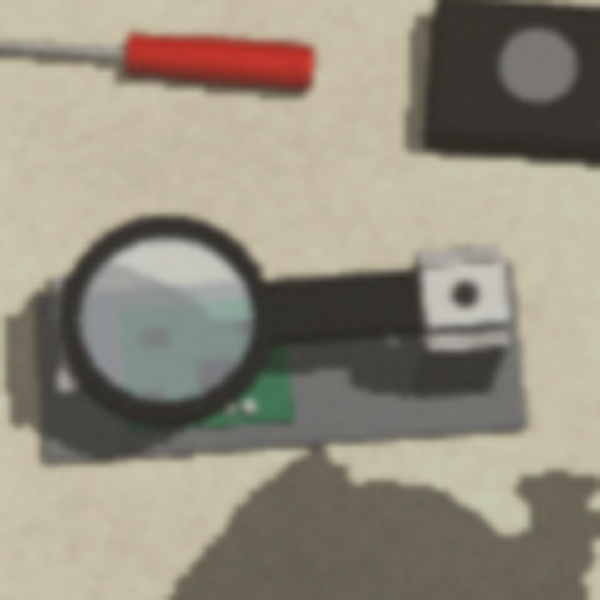

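View pics/side6.png

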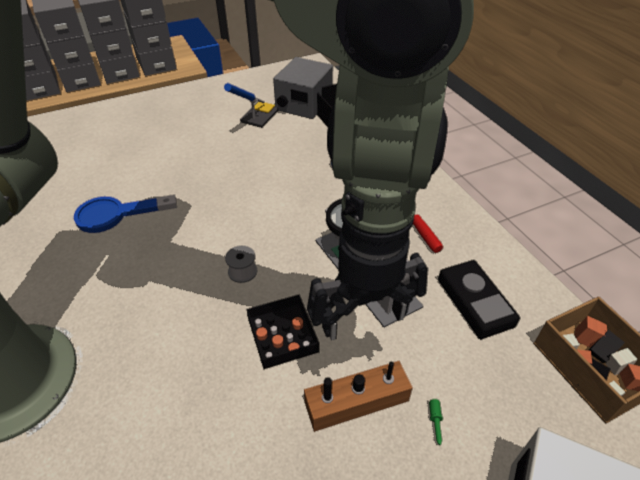

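The top view shows the magnifier lying along the stand with its rim over the ledge and its hole at about (366.6,210.4). The side view is blocked by the arm. Now the gripper turns so the jaws close across the block, clear of the drivers, and I refine the knob position.

Run:
```python
from h import *
np.set_printoptions(precision=4,suppress=True)
F={n:grab_frame(n) for n in("side","top")}
f,t=F["side"],F["top"]
for a,p in((f,(359.1,378.2)),):print("side knob top",onz(a,p,.075))
for p in((425.2,274.5),(426.2,274.2)):print("top knob top",onz(t,p,.075),tri(f,(359.1,378.2),t,p))
for nm in("knob","pin"):
  for c in F: print(nm,c,[(np.round(d["centre"],1).tolist(),round(d["score"],2)) for d in spot_in(c,nm)[:3]])
print([proj(F[c],[.5,-.2795,z]) for c in F for z in(.045,.075)])
# flange centre in side: ring arcs
movep([.5,-.2795,.17],down(-.126+np.pi/2))
print(get_state()["clock"])
for n in("side","top"):
    g=grab_frame(n)
    cv2.imwrite(f"pics/{n}7.png",g["img"][:,:,::-1])
cv2.imwrite("pics/top7z.png",cv2.resize(t["img"][240:315,405:465,::-1],None,fx=8,fy=8,interpolation=cv2.INTER_CUBIC))
```

```text
side knob top [ 0.5019 -0.281   0.075 ]
top knob top [ 0.5014 -0.2798  0.075 ] (array([ 0.502 , -0.2802,  0.0734]), [0.0004, 0.0004])
top knob top [ 0.5021 -0.2823  0.075 ] (array([ 0.5015, -0.2819,  0.0769]), [0.0003, 0.0003])
knob side [([438.2, 418.0], 0.79), ([357.1, 381.1], 0.62)]
knob top []
pin side [([436.0, 415.1], 0.69), ([357.2, 383.6], 0.64)]
pin top []
[array([356.4196, 387.577 ]), array([357.5247, 377.871 ]), array([422.9336, 277.1196]), array([425.0903, 275.0657])]
19.4833
```

View pics/side7.png

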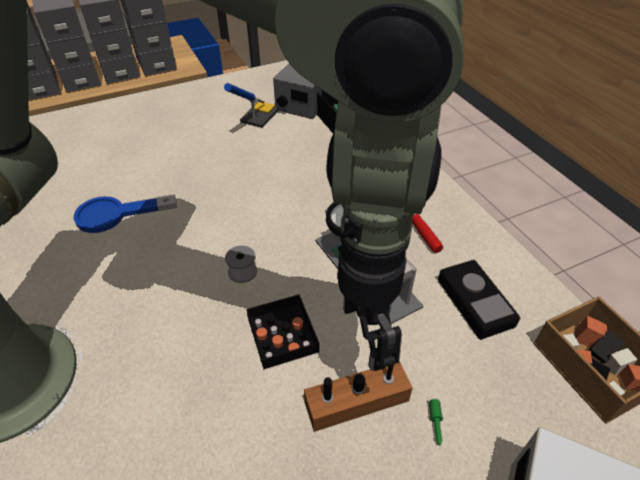

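The jaws now line up across the block, clear of both drivers. The knob axis is at about (0.5018,-0.281). I'll lower, grip and lift.

Run:
```python
from h import *
np.set_printoptions(precision=4,suppress=True)
k=[.5018,-.281]
move_l([*k,.10],velocity=.15)
print(move_l([*k,.051],velocity=.06,until_force=8))
s=get_state();print(s["clock"],s["position"],s["contact_force"],s["finger_gap"])
grab(50)
s=get_state();print(s["clock"],s["position"],s["contact_force"],s["finger_gap"])
move_l([*s["position"][:2],.115],velocity=.1)
s=get_state();print(s["clock"],s["position"],s["contact_force"],s["finger_gap"])
for n in("side","top"):
    g=grab_frame(n)
    cv2.imwrite(f"pics/{n}8.png",g["img"][:,:,::-1])
    x,y=[int(v) for v in proj(g,s["position"])]; print(x-50,y-40)
    cv2.imwrite(f"pics/{n}8z.png",cv2.resize(g["img"][y-40:y+60,x-50:x+50,::-1],None,fx=6,fy=6,interpolation=cv2.INTER_CUBIC))
```

```text
False
21.1667 [ 0.502  -0.2812  0.0513] [0.586  0.8415 0.4557] 0.9958070542313002
21.8 [ 0.5019 -0.2811  0.0513] [-0.4175  0.5973  2.5851] 0.1883858235121177
22.5917 [ 0.5015 -0.2808  0.1145] [ 0.1426 -0.2958 -0.882 ] 0.18677418286907194
310 324
378 231
```

View pics/side8z.png

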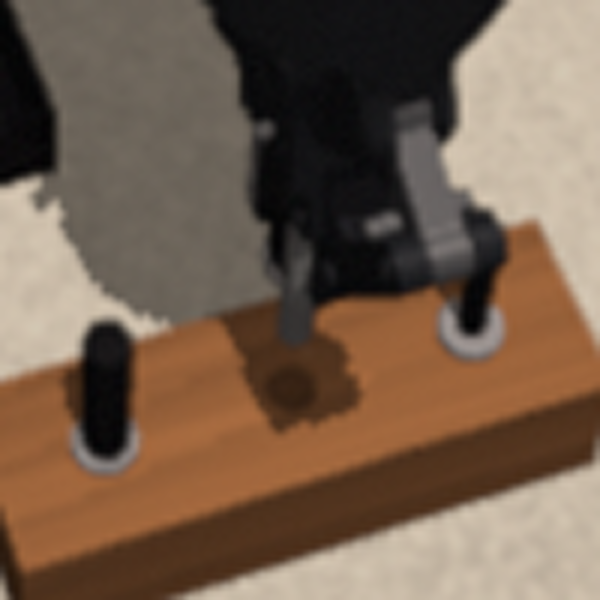

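View pics/top8.png

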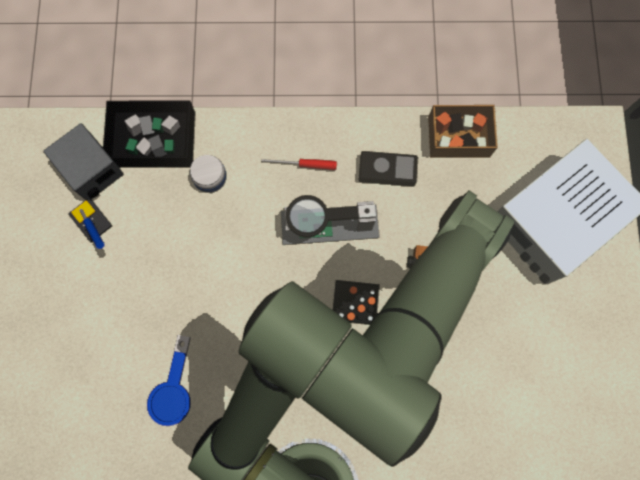

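The block's middle hole is empty and the finger gap suggests the knob is held. Next I measure the magnifier hole in the unobstructed top view and carry the pin to above the stand.

Run:
```python
from h import *
np.set_printoptions(precision=4,suppress=True)
t=grab_frame("top")
im=cv2.cvtColor(t["img"],cv2.COLOR_RGB2GRAY)
print(im[204:218,360:376])
p=get_state()["position"]
move_l([p[0],p[1],.2],velocity=.25)
movep([*S,.20],down(-.126+np.pi/2))
s=get_state();print(s["clock"],s["position"],s["finger_gap"])
for n in("side","top"):
    g=grab_frame(n)
    cv2.imwrite(f"pics/{n}9.png",g["img"][:,:,::-1])
    x,y=[int(v) for v in proj(g,[*S,.13])]; print(x-50,y-50)
    cv2.imwrite(f"pics/{n}9z.png",cv2.resize(g["img"][y-50:y+50,x-50:x+50,::-1],None,fx=6,fy=6,interpolation=cv2.INTER_CUBIC))
    print("foot",proj(g,[*s["position"][:2],.154]),"hole",proj(g,[*S,.111]))
```

```text
[[163 166 170 173 175 177 170 160 156 156 153 152 161 168 171 162]
 [157 163 171 176 183 190 191 187 187 187 187 187 188 189 173 147]
 [186 187 190 191 194 195 195 195 197 198 198 199 198 194 177 144]
 [196 198 197 197 193 186 180 179 184 192 197 199 198 194 178 146]
 [197 197 196 193 179 152 128 125 146 174 194 198 198 195 179 150]
 [195 196 195 186 154 108  81  78 102 146 186 196 197 195 183 153]
 [196 195 194 178 134  83  63  65  83 129 177 195 197 195 182 154]
 [194 195 193 177 133  83  64  65  84 131 177 196 197 196 183 156]
 [193 194 195 184 157 115  89  87 110 153 187 198 198 196 188 163]
 [190 195 196 193 185 165 142 139 159 184 195 199 198 198 191 168]
 [190 196 196 197 196 192 188 186 191 196 197 197 197 197 193 173]
 [185 195 195 195 196 196 196 195 194 189 187 184 183 182 179 163]
 [171 178 177 176 176 175 175 174 167 156 147 138 136 137 134 130]
 [127 129 122 121 120 114 112 114 109 104 101 101 103 107 112 113]]
24.0833 [ 0.653  -0.1387  0.199 ] 0.19105071954140937
349 206
foot [400.3442 247.3592] hole [397.7521 264.0443]
317 157
foot [368.4214 205.3588] hole [366.6011 209.8877]
```

View pics/side9z.png

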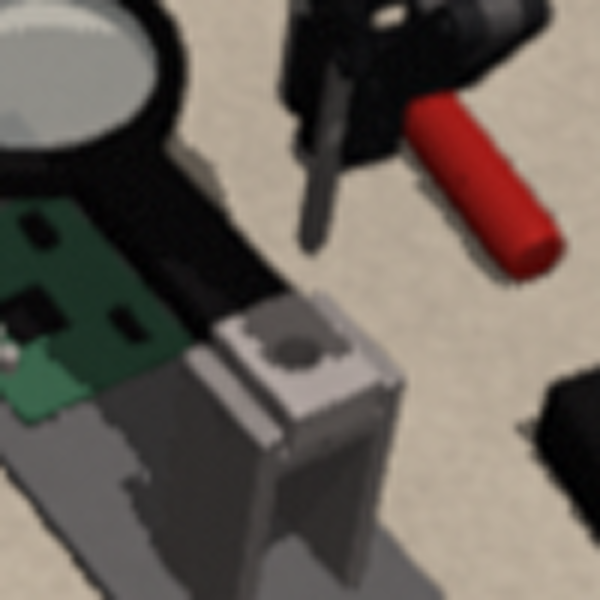

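View pics/top9z.png

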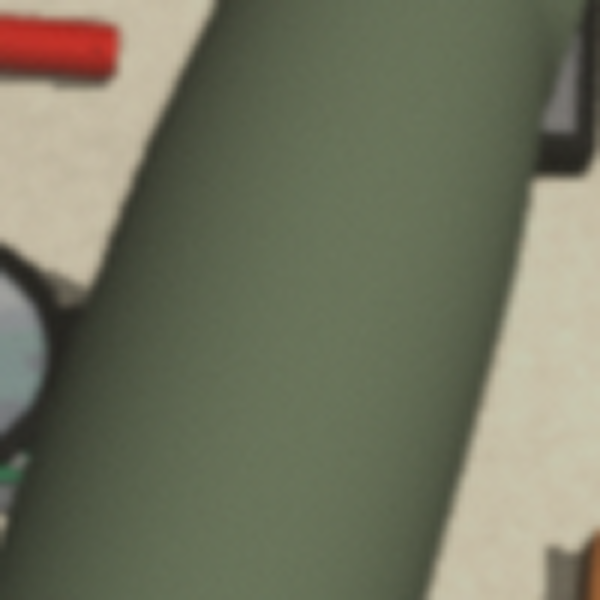

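The side view shows the pin upright in the grip, with its foot at (400.6,247.3) against a predicted (400.3,247.4), above the hole at (397.9,263.9). Now I align it and insert.

Run:
```python
from h import *
np.set_printoptions(precision=4,suppress=True)
F={n:grab_frame(n) for n in("side","top")}
f,t=F["side"],F["top"]
a,b=onz(t,(366.5,210.45),.111),onz(f,(397.9,263.9),.111)
print("hole",a,b,tri(f,(397.9,263.9),t,(366.5,210.45)))
print("foot side",onz(f,(400.6,247.3),.154))
hole=((a+b)/2)[:2]; print(hole,hole-S)
c=hole.copy()
move_l([*c,.165],velocity=.1); sleep(.25)
s=get_state();e=hole-s["position"][:2];print(s["clock"],s["position"],e)
c=c+e
move_l([*c,.160],velocity=.05); sleep(.2)
s=get_state();print(s["clock"],s["position"],s["contact_force"],hole-s["position"][:2])
g=grab_frame("side")
x,y=[int(v) for v in proj(g,[*S,.12])]; print(x-40,y-40)
cv2.imwrite("pics/side10z.png",cv2.resize(g["img"][y-40:y+40,x-40:x+40,::-1],None,fx=7,fy=7,interpolation=cv2.INTER_CUBIC))
print("foot",proj(g,[*s["position"][:2],s["position"][2]-.0463]),c)
```

```text
hole [ 0.6527 -0.1378  0.111 ] [ 0.6545 -0.1379  0.111 ] (array([ 0.6534, -0.1381,  0.1114]), [0.0008, 0.0008])
foot side [ 0.6534 -0.1388  0.154 ]
[ 0.6536 -0.1379] [-0.0005  0.0002]
25.0333 [ 0.6541 -0.138   0.1658] [-0.0005  0.0002]
25.4833 [ 0.6531 -0.1377  0.16  ] [-0.3443 -0.2982 -0.5655] [ 0.0004 -0.0002]
358 220
foot [397.3423 263.0225] [ 0.6531 -0.1377]
```

View pics/side10z.png

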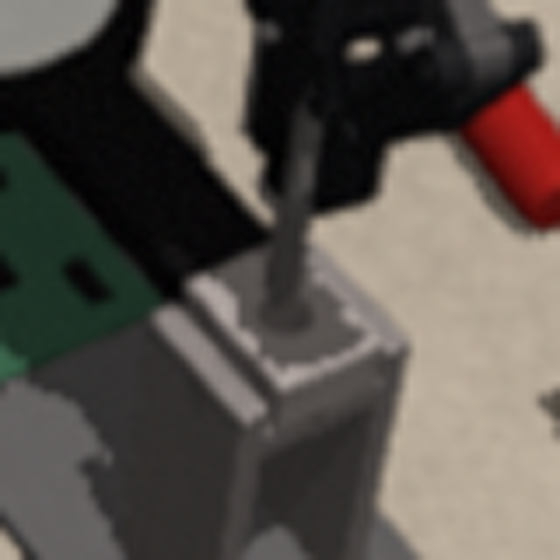

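The pin foot is at the mouth of the hole, centred (zoom ~285,305). I'll push it in with a force guard.

Run:
```python
from h import *
np.set_printoptions(precision=4,suppress=True)
hole=np.array([.6533,-.1378])
h1=move_l([*hole,.130],velocity=.03,until_force=6)
s=get_state();print(h1,s["clock"],s["position"],s["contact_force"],s["wrist_torque"])
if not h1:
    h2=move_l([*hole,.1145],velocity=.02,until_force=10)
    s=get_state();print(h2,s["clock"],s["position"],s["contact_force"],s["wrist_torque"],s["finger_gap"])
g=grab_frame("side")
x,y=[int(v) for v in proj(g,[*S,.12])]; print(x-40,y-40)
cv2.imwrite("pics/side11z.png",cv2.resize(g["img"][y-40:y+40,x-40:x+40,::-1],None,fx=7,fy=7,interpolation=cv2.INTER_CUBIC))
```

```text
False 26.6833 [ 0.6534 -0.1378  0.1302] [-0.2239  0.5196 -1.7236] [ 0.0144  0.0275 -0.0348]
True 27.3167 [ 0.6532 -0.1377  0.1173] [-1.4367  0.4272  4.2982] [ 0.069   0.1724 -0.0115] 0.1914056052023541
358 220
```

View pics/side11z.png

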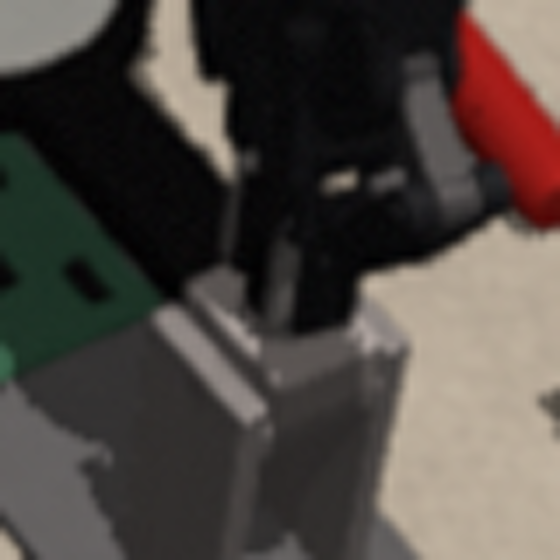

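Contact came at TCP z 0.1173, exactly the computed home height, with no jam on the way. I'll release, retract and check.

Run:
```python
from h import *
np.set_printoptions(precision=4,suppress=True)
let_go()
s=get_state();print(s["clock"],s["position"],s["contact_force"],s["finger_gap"])
p=s["position"]
move_l([p[0],p[1],.25],velocity=.15)
set_joints([-1.356,.326,-.193,1.052,0,1.0]) 
s=get_state();print(s["clock"])
for n in("side","top"):
    g=grab_frame(n); cv2.imwrite(f"pics/{n}12.png",g["img"][:,:,::-1])
    x,y=[int(v) for v in proj(g,[.648,-.07,.1])]; print(x-60,y-60)
    cv2.imwrite(f"pics/{n}12z.png",cv2.resize(g["img"][y-60:y+60,x-60:x+60,::-1],None,fx=5,fy=5,interpolation=cv2.INTER_CUBIC))
    print("knobtop",proj(g,[*S,.141]),"flange",proj(g,[*S,.114]),"ring ctr",proj(g,[*(S+.145*u(SY)),.111]))
```

```text
28.0417 [ 0.6526 -0.1376  0.1163] [ 1.1684 -0.7655 -0.3972] 1.000405228218793
31.2333
314 183
knobtop [399.7987 252.2113] flange [397.9522 262.8877] ring ctr [351.9684 214.0756]
278 153
knobtop [367.667  206.4379] flange [366.7058 209.5489] ring ctr [306.933  214.4908]
```

View pics/side12z.png

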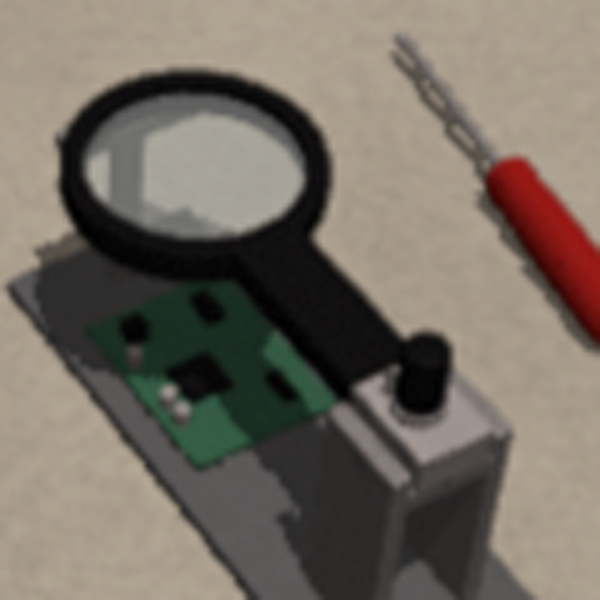

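View pics/top12z.png

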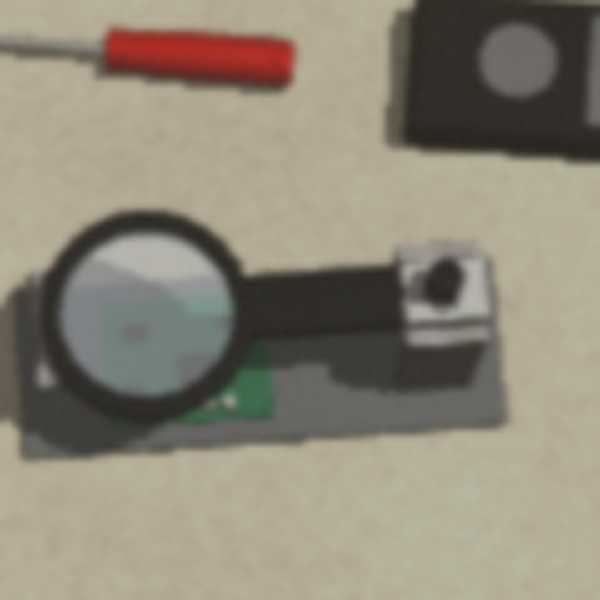

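View pics/side12.png

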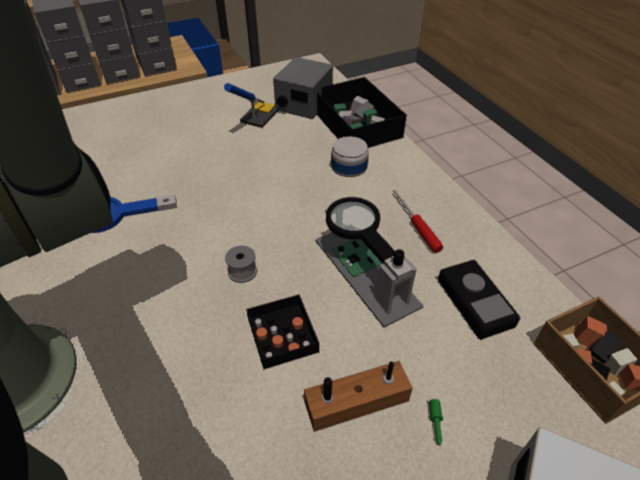

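The pin stands home in the handle, with its flange on the aluminium end and the knob top at (399.2,252.6) against a predicted (399.8,252.2). The bystanders look unmoved. Last is a level check, fitting the projected ring outline.

Run:
```python
from h import *
from scipy.optimize import least_squares
F={n:grab_frame(n) for n in("side","top")}
obs={"side":(325.6,379.6,196.6,238.6),"top":(285.6,327.2,194.6,236.6)}
# refine extents with dark mask
for n in F:
    im=F[n]["img"].max(2).astype(float); l,r,tp,b=obs[n]
    print(n,[int(v) for v in im[int(tp)-3:int(tp)+6,int((l+r)/2)]], [int(v) for v in im[int(tp+b)//2,int(l)-3:int(l)+6]])
th=np.linspace(0,2*np.pi,361)
def ext(f,c,dz):
    pts=[]
    for z in(0,.016):
        for a in th: pts.append(proj(f,[c[0]+.052*np.cos(a),c[1]+.052*np.sin(a),z+dz]))
    p=np.array(pts); return p[:,0].min(),p[:,0].max(),p[:,1].min(),p[:,1].max()
c0=S+.145*u(SY)
def res(v): return np.concatenate([np.subtract(ext(F[n],v[:2],v[2]),obs[n]) for n in F])
o=least_squares(res,[*c0,.095],diff_step=1e-3)
d=o.x[:2]-S
print(o.x,c0,"res",np.round(o.fun,1)); print("along",d@u(SY),"lateral",d@u(SY+np.pi/2))
for z in(.085,.095): print(z,[np.round(np.subtract(ext(F[n],c0,z),obs[n]),1) for n in F])
```

```text
side [173, 172, 173, 135, 70, 22, 14, 9, 32] [174, 177, 177, 151, 46, 12, 14, 19, 57]
top [178, 178, 176, 155, 87, 50, 49, 58, 92] [63, 66, 72, 72, 56, 47, 53, 70, 103]
[0.64429497 0.00782848 0.09339339] [0.64291658 0.00646809] res [-0.9  0.1 -0.6  1.  -0.7  0.6 -1.  -0.1]
along 0.14625003516797935 lateral -0.0014792039328982494
0.085 [array([-1.2, -0.5,  3.2,  4.9]), array([0. , 1.1, 0.5, 1.3])]
0.095 [array([-1.2, -0.1, -0.6,  1.1]), array([-0.2,  1.2, -0.7,  0.3])]
```

The fitted ring underside is at z 93.4 mm (nominal 95, measurement error about 2 mm), 146 mm along the stand and 1.5 mm off its centre line, so it is level on the ledge.

Run:
```python
from cell import *
print(get_state()["clock"]); print(sign_off())
```

```text
31.4333
the job is handed in; nothing more can be done
None
```

I set the magnifier on the saddle and ledge, released it, then pushed the lock pin home through the handle and saddle. I handed the job in at about 31 s of the 50 s allowed; the sign-off gives no verdict.

- **Magnifier:** it touched down at exactly the computed height for the saddle floor. At touchdown its hole matched the saddle hole to about 0.5 px (roughly 1 mm) in both views.
- **Pin:** it went in without jamming, and the flange landed at exactly the computed home height. In the last side view the knob top is within 0.7 px of where it should be.
- **Level:** fitting the lens ring in both pictures puts its underside at 93.4 mm instead of 95. It lies 146 mm along the stand and 1.5 mm off the centre line. The height is within tolerance, and within the 2 mm camera calibration.
- **Cameras:** the two disagreed by about 1.8 mm in x on the hole's position. I used their mean.
- **Bystanders:** all look unmoved in the last pictures, including both drivers. I did not measure this.
- **Green look-alike:** it toppled by itself before the arm moved. I did not touch it.

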